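# Lock the shaft of the sleeve-pressing buck

### The job

Lock the shaft beside the green sleeve-pressing buck: push the pin on the slotted disc round until the slot lines up with the flat steel bar, then push the bar by its upright end plate through the slot until it is fully home against the end wall of the keeper. It is all done by pushing with the fingertips or the outside of the fingers, nothing is to be picked up: do not lift the bar out of its channel, and leave the thread cone, the tin and the brush standing where they are.

Things in the scene. Friction and masses are not known exactly. Their poses are not given: they have to be found in the camera images.
- lock_base: White steel plate fixed to the table, immovable, carrying the lock. Origin: on the disc's vertical axis, at table height; +x: the way the bar is pushed; z up. Plate: x -215 to 95 mm, y +-50 mm, top at z 10 mm. On its -y side the same body carries the green padded sleeve buck: x -215 to 195 mm, y -163 to -287 mm, top at z 117 mm.
- channel (a point): Middle of the channel floor at the strap, in base coordinates x -54, y 0, z 12 mm. Open-topped steel channel for the bar: x -166 to -48 mm, 15 mm wide inside, walls 8 mm thick with tops at z 20 mm. The strap bridges it at x -60 to -48 mm: 31 mm wide, top at z 36 mm, underside 2 mm above the bar.
- lock_disc (a joint): Angle of the aluminium slotted disc about the base's z, counter-clockwise from above; stops at -0.5 and 3.64, starts between 0.5 and 2.64. At 0 and at 3.14 (either will do) the slot lies along base x and the bar can pass; in between the disc bars the way. Stiff (0.08 N m, some 3 N at the pin), stays where left. Within about 0.1 of line the bar's tapered nose finds its way in.
- disc_pin (a point): Centre of the top of the disc's round steel turning pin: 12 mm in diameter, standing 34 mm above the disc's top (z 32 to 66 mm), 25 mm from the disc axis, square to the slot: at disc angle a the pin lies in direction a + 1.57 rad from the base's x axis.
- disc_slot (a point): Middle of the disc, on its axis, at the height of its top (z 32 mm). Its x axis runs along the slot. The disc is 80 mm across; the slot is open on top and at both ends, 18 mm wide and 21 mm deep.
- bar: Steel locking bar lying loose in the channel: 140 mm long, 12 mm wide, 18 mm high, 0.2 to 0.35 kg. Origin: centre of its underside; its x axis runs along it towards the nose, the same way as the base's x axis. The last 13 mm of the nose taper to 6 mm in width. It slides along the channel at about 1 to 4 N.
- bar_nose (a point): Middle of the nose's end face of the bar, 70 mm ahead of the bar's origin. It starts 48 to 60 mm before the disc axis; home is touching the keeper's end wall, 70 mm beyond the axis.
- bar_plate (a point): Point on the rear face of the bar's upright end plate, 70 mm behind the bar's origin and 30 mm above the bar's underside (z 42 mm). The plate is 34 mm wide, 6 mm thick and stands from z 24 to 60 mm; push its rear face towards base +x. Behind it the space is free above z 10 mm.
- keeper_wall (a point): Point on the face of the keeper's end wall that the bar's nose must reach, at base x 70 mm, z 21 mm. The keeper is a steel block beyond the disc, x 46 to 78 mm, 38 mm wide, top at z 36 mm, with a slot 18 mm wide, open on top and towards the disc.
- thread_cone: Bystander: cone of thread, 60 mm wide at its foot, 66 mm high, loose. Origin at its foot.
- pin_tin: Bystander: round metal tin, 56 mm wide, 50 mm high, loose. Origin at its foot.
- brush: Bystander: clothes brush lying on its bristles, 130 x 44 mm, 44 mm high, loose. Origin at the centre of its foot, x along its length.
Not all that is in view belongs to the job. Of the things that look like the bar, the middle-sized one is meant.

How it is judged:
By the outcome, as a careful person would: the job done as asked, in the order asked, and still so for the second after the job is handed in, with the robot touching nothing.
It also fails if it takes over 48 s, if anything falls off the work surface, if the arm or the gripper's body presses on something with over 40 N, if the wrist force passes 120 N, or if a joint passes its speed limit or range.

### The arm

A 7-joint arm with a two-finger parallel gripper is mounted at the origin on the work surface. World frame = base frame: x ahead of the robot, y to its left, z up, the work surface at z = 0. Lengths are in m, angles in rad, forces in N, time in s.
With the tool pointing down it reaches from about 0.4 to 0.9 m from the base axis. Payload 5.6 kg.
Tool frame: the origin (TCP) lies midway between the tips of the shut fingers; the grasp point (between the pads) lies 19 mm behind it; z points along the fingers, y is the line along which they close (so a half turn about z gives the same grasp; the last joint's range is limited). The gripper opens to 92 mm and grips with 3 to 60 N. Pads are 20 mm wide; open, the fingers measure 128 mm over their backs; the gripper's body (75 mm by 189 mm) begins 69 mm behind the grasp point.
Start: joints at [-0.043, 0.468, -0.012, 1.603, 0.006, 1.071, -0.056], TCP at [0.65, -0, 0.215] pointing down, gripper open.
Joint ranges: [-2.53, 2.53], [-0.31, 2.02], [-1.57, 1.55], [0.28, 2.44], [-1.29, 4.43], [0.15, 1.84], [-2.92, 2.92]. Speed limits (rad/s): [2.57, 2.57, 3.14, 3.14, 3.14, 3.14, 3.14].

### API

Orientations are given as a unit quaternion [w, x, y, z].
In Python, from bench import * gives the robot as it stands.
- The arm moves only by the tool servo_tool, never from a script. Its argument "plan" is a list of rows, each an object with "delta_pos": the shift along the world's x, y, z in m, a list of three; "delta_rot": the turn, a rotation vector about the world's x, y, z in rad, a list of three; "fingers": the opening, from 0 (shut) to 1 (fully open). In form: [{"delta_pos": [x, y, z], "delta_rot": [rx, ry, rz], "fingers": fingers}, ...]. A call has 1 to 10 rows; each row is the pose to reach, as a shift and turn from the pose commanded when the call began; what a row does not reach only later rows make up. A row lasts 1/12 s, in which the tool goes at most 41.7 mm and 7.16 degrees, less where a joint would pass 70% of its speed; a pose out of reach is approached as far as the arm can. A call with a gripper value outside its range is refused whole. The fingers move at their own pace and stop on an object; "grip_force" is the grip in N (left out, the last holds). Time passes only in rows, so rows that repeat a pose let the fingers close. It gives the time, the measured TCP pose, the force, the opening and the grip force at its end, in the units of the state.
- state(): the state, without advancing time (a new reading comes with each control period).
- capture(name): name is "scene" or "side" or "wrist"; returns the picture (384x512x3 uint8, red, green, blue); there is no depth.
- calibration(name): a dict with "camera_matrix" (3x3 intrinsics, pixels), "k1" (the pictures are not rectified: a ray, as slopes to the right and down, at radius r is drawn at 1 + k1 r^2 times it, then the intrinsics apply), "extrinsics" (4x4, takes a point from camera to world coordinates). Camera axes: x right, y up, looking along -z (the intrinsics and any distortion apply to the point x, -y, -z); pixel columns grow to the right and rows downward; lengths in m; the calibration is good to about 2 mm. A picture is of the moment at which its call begins: read the wrist's pose just before it. calibration takes no time and is no camera call; for the wrist camera it gives the pose at the moment of the call.
- job_done(): hands the job in; it is judged then, once.
The state is a dict: "time_s": time; "qpos": joint angles; "dq": joint speeds; "joint_torque": joint torques, N m; "tcp_pos": TCP position; "tool_rot": TCP orientation; "wrist_force": force on the tool from outside, world axes, zero at the start; "wrist_torque": the same for the moment, N m; "grip_width": finger opening in m; "finger_force": force on a finger pad.
Only numpy, scipy, OpenCV 4.12 (cv2) and the standard library are available. Lean on these libraries where they do the work, as an engineer would, in place of code of your own. Each camera call takes 0.05 s, during which the arm holds its last target. There are 200 camera calls.

## Working session

There is one attempt and no reset: what is moved stays moved. The work goes in short steps, Python scripts to look and compute and a tool call to move; the robot and the scene stay as the last step left them, time stands still between calls to the robot, and variables do not carry over. Pictures are saved under pics/ and viewed, at most 10 in all, crops included, and the job is handed in when it is done.

Besides the shell and the picture viewer there is one more tool, called after "Request:" by a JSON object that holds its "api" and its "payload", one argument or row to a line. servo_tool: Moves the arm, as the interface text tells. Its arguments: {"type":"object","properties":{"plan":{"type":"array","items":{"type":"object","properties":{"delta_pos":{"type":"array","items":{"type":"number"}},"delta_rot":{"type":"array","items":{"type":"number"}},"fingers":{"type":"number"}}}},"grip_force":{"type":"number"}},"required":["plan"]}

```bash
mkdir -p pics; ls; cat > h.py <<'E'
from bench import *
import numpy as np, cv2
def ray(c,u,v):
    K=np.array(c["camera_matrix"]);k=c["k1"];E=np.array(c["extrinsics"])
    d=np.array([(u-K[0,2])/K[0,0],(v-K[1,2])/K[1,1]]);p=d.copy()
    for _ in range(30): p=d/(1+k*(p@p))
    return E[:3,3],E[:3,:3]@np.array([p[0],-p[1],-1])
def onz(c,u,v,z):
    o,d=ray(c,u,v);return o+d*(z-o[2])/d[2]
def proj(c,P):
    K=np.array(c["camera_matrix"]);E=np.array(c["extrinsics"])
    q=E[:3,:3].T@(np.array(P)-E[:3,3]);s=np.array([q[0],-q[1]])/-q[2]
    s=s*(1+c["k1"]*(s@s));return K[:2,:2]@s+K[:2,2]
E
python3 - <<'E'
from h import *
for n in("scene","side"):
    c=calibration(n);print(n,c)
    im=capture(n)[:,:,::-1];cv2.imwrite(f"pics/{n}0.png",im)
a=cv2.imread("pics/scene0.png");b=cv2.imread("pics/side0.png")
cv2.imwrite("pics/a.png",cv2.resize(a,(800,600),interpolation=cv2.INTER_CUBIC))
cv2.imwrite("pics/b.png",cv2.resize(b,(800,600),interpolation=cv2.INTER_CUBIC))
E
```

```text
pics
scene {'camera_matrix': array([[476.96392768,   0.        , 253.03843578],
       [  0.        , 476.96392768, 195.42710601],
       [  0.        ,   0.        ,   1.        ]]), 'k1': -0.17770124859752157, 'extrinsics': array([[-0.10359592, -0.71467609,  0.69174126,  1.47877036],
       [ 0.99460891, -0.0776419 ,  0.06873756,  0.08770386],
       [ 0.00458302,  0.69513295,  0.71886659,  0.97368082],
       [ 0.        ,  0.        ,  0.        ,  1.        ]])}
side {'camera_matrix': array([[416.42045176,   0.        , 256.09346502],
       [  0.        , 416.42045176, 186.11920777],
       [  0.        ,   0.        ,   1.        ]]), 'k1': 0.02539096795169205, 'extrinsics': array([[ 0.98644383,  0.1096932 , -0.12204907,  0.46175637],
       [-0.16398504,  0.68668237, -0.70822047, -0.63357009],
       [ 0.00612197,  0.71863393,  0.69536163,  0.71324886],
       [ 0.        ,  0.        ,  0.        ,  1.        ]])}
```

View pics/a.png

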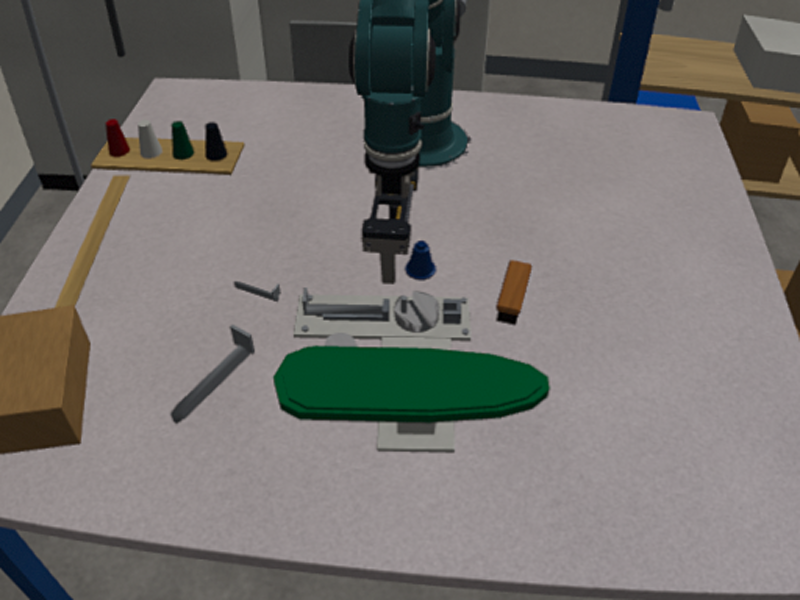

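View pics/b.png

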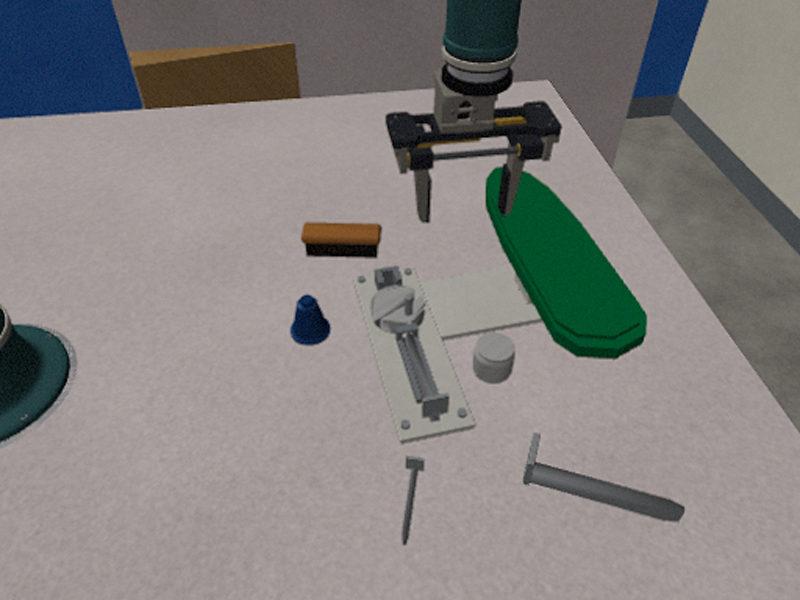

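Bar candidates in the scene view: the large loose one at (212,375), the small loose one at (258,290), and the middle-sized one at (345,310) lying in the channel. The last one fits. Enlarging it to confirm.

```bash
python3 - <<'E'
import cv2,numpy as np
a=cv2.imread("pics/scene0.png")[175:225,180:310];b=cv2.imread("pics/side0.png")[165:285,220:310]
A=cv2.resize(a,None,fx=6,fy=6,interpolation=cv2.INTER_CUBIC)
cv2.imwrite("pics/ca.png",A)
cv2.imwrite("pics/cb.png",cv2.resize(b,None,fx=5,fy=5,interpolation=cv2.INTER_CUBIC))
E
```

```text
(no output)
```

View pics/ca.png

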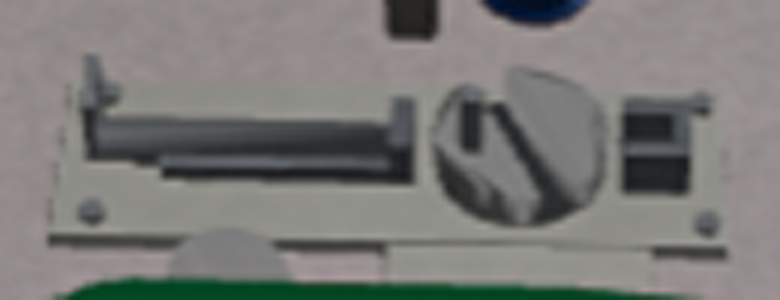

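View pics/cb.png

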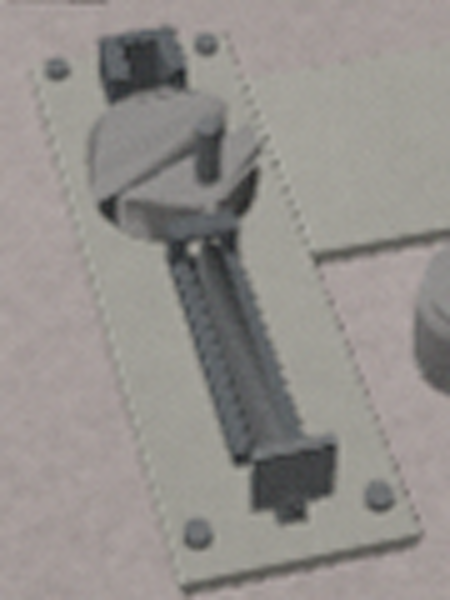

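Crops confirm it. The bar in the channel has its end plate at scene crop (95,85), or side crop (292,470). The disc slot runs diagonally, with the pin at side crop (209,130) and scene crop (470,92). Now computing poses.

```bash
cat > m.py <<'E'
from h import *
C={n:calibration(n) for n in("scene","side")}
fs=lambda x,y:("scene",(x+.5)/6-.5+180,(y+.5)/6-.5+175)
fb=lambda x,y:("side",(x+.5)/5-.5+220,(y+.5)/5-.5+165)
on=lambda p,z:onz(C[p[0]],p[1],p[2],z)
def tri(p,q):
    o1,d1=ray(C[p[0]],*p[1:]);o2,d2=ray(C[q[0]],*q[1:])
    s=np.linalg.lstsq(np.c_[d1,-d2],o2-o1,rcond=None)[0]
    a,b=o1+d1*s[0],o2+d2*s[1];return (a+b)/2,np.linalg.norm(a-b)
B=np.array([[-.215,-.05],[.095,-.05],[-.215,.05],[.095,.05],[-.215,.05],[-.215,-.05],[.095,-.05],[.095,.05]])
P=[fs(50,236),fs(727,243),fs(70,85),fs(715,90),fb(182,585),fb(420,535),fb(225,35),fb(32,70)]
W=np.array([on(p,.01)[:2] for p in P])
def fit(B,W):
    b,w=B-B.mean(0),W-W.mean(0);th=np.arctan2((b[:,0]*w[:,1]-b[:,1]*w[:,0]).sum(),(b*w).sum())
    R=np.array([[np.cos(th),-np.sin(th)],[np.sin(th),np.cos(th)]]);return th,R,W.mean(0)-R@B.mean(0)
E
python3 - <<'E'
from m import *
np.set_printoptions(precision=4,suppress=True)
th,R,t=fit(B,W);print(th,t);print((W-(B@R.T+t))*1e3)
for n in(slice(0,4),slice(4,8)):print(fit(B[n],W[n])[::2])
tob=lambda p:R.T@(np.array(p)[:2]-t)
a,b=fs(470,92),fb(209,127)
print("pin",tri(a,b),*[tob(on(p,.066))*1e3 for p in(a,b)])
# bar plate top corners side crop (252,468),(335,437) z .060 ; scene top of plate
for p in(fb(252,468),fb(335,437),fs(92,55)):print("plate",tob(on(p,.06))*1e3)
# disc centre/slot: slot side crop edges
for p in(fb(105,200),fb(215,120),fb(128,208),fs(487,100),fs(500,100),fs(540,210),fs(575,205)):print("slot",tob(on(p,.032))*1e3)
print(on(fs(535,10),.0),"cone approx", state()["tcp_pos"],state()["tool_rot"])
E
```

```text
1.659023182028502 [0.5723 0.0339]
[[-0.9682  2.848 ]
 [-2.5075 -1.1093]
 [ 2.7288  2.115 ]
 [ 0.2424 -1.362 ]
 [-0.5533  1.7746]
 [-2.2322  0.6944]
 [ 1.2889 -1.6849]
 [ 2.0011 -3.2757]]
(np.float64(1.6666703647155539), array([0.5717, 0.0344]))
(np.float64(1.6513805735631046), array([0.5728, 0.0333]))
pin (array([0.5846, 0.0115, 0.0666]), np.float64(0.0009274613099736019)) [-22.9862  -9.2649] [-23.2771 -10.6666]
plate [-200.9161   19.8745]
plate [-194.7249  -15.3397]
plate [-195.4112   16.9973]
slot [-23.8298  37.382 ]
slot [ 13.731  -24.0286]
slot [-31.155   28.4986]
slot [-14.972   19.3515]
slot [-8.9691 19.4725]
slot [  8.9261 -48.8861]
slot [ 24.5717 -45.5691]
[0.4584 0.0326 0.    ] cone approx [ 0.6495 -0.0001  0.2138] [-0.0005  0.7071  0.7071 -0.0006]
```

Pin height comes out at 66.6 mm and radius at 25.2 mm, which matches the description. The disc angle is about 1.98 rad, so I'll turn it counter-clockwise to 3.14. The plate's rear face is at base x ≈ -196 mm. I'm moving in behind the pin with the fingers shut and the face turned 40°.

Request:
{"api": "servo_tool", "payload": {
  "plan": [
    {"delta_pos": [-0.03,-0.004,-0.03],"delta_rot": [0,0,-0.12],"fingers": 0},
    {"delta_pos": [-0.06,-0.008,-0.06],"delta_rot": [0,0,-0.24],"fingers": 0},
    {"delta_pos": [-0.084,-0.0114,-0.1],"delta_rot": [0,0,-0.36],"fingers": 0},
    {"delta_pos": [-0.084,-0.0114,-0.1],"delta_rot": [0,0,-0.48],"fingers": 0},
    {"delta_pos": [-0.084,-0.0114,-0.1],"delta_rot": [0,0,-0.6],"fingers": 0},
    {"delta_pos": [-0.084,-0.0114,-0.1],"delta_rot": [0,0,-0.7],"fingers": 0},
    {"delta_pos": [-0.084,-0.0114,-0.1],"delta_rot": [0,0,-0.7],"fingers": 0},
    {"delta_pos": [-0.084,-0.0114,-0.1],"delta_rot": [0,0,-0.7],"fingers": 0},
    {"delta_pos": [-0.084,-0.0114,-0.1],"delta_rot": [0,0,-0.7],"fingers": 0}
  ]
}}

```text
time_s: 0.85
tcp_pos: [0.566, -0.0113, 0.1146]
tool_rot: [-0.0, 0.906, 0.423, -0.0]
wrist_force: [-1.4, -0.4, -0.0]
grip_width: 0.0338
finger_force: 0.0
```

Request:
{"api": "servo_tool", "payload": {
  "plan": [
    {"delta_pos": [0,0,-0.03],"delta_rot": [0,0,0],"fingers": 0},
    {"delta_pos": [0,0,-0.05],"delta_rot": [0,0,0],"fingers": 0},
    {"delta_pos": [0,0,-0.07],"delta_rot": [0,0,0],"fingers": 0},
    {"delta_pos": [0,0,-0.07],"delta_rot": [0,0,0],"fingers": 0},
    {"delta_pos": [0,0,-0.07],"delta_rot": [0,0,0],"fingers": 0}
  ]
}}

```text
time_s: 1.27
tcp_pos: [0.5654, -0.0116, 0.044]
tool_rot: [-0.0, 0.907, 0.422, -0.001]
wrist_force: [0.0, -0.3, 0.4]
grip_width: 0.0011
finger_force: 0.0
```

```bash
python3 - <<'E'
from h import *
im=np.hstack([capture("scene")[165:235,190:310],capture("side")[150:220,210:310]])[:,:,::-1]
cv2.imwrite("pics/c.png",cv2.resize(im,None,fx=3.5,fy=3.5,interpolation=cv2.INTER_CUBIC))
E
```

```text
(no output)
```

View pics/c.png

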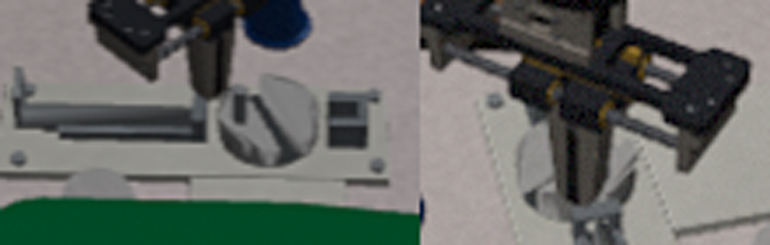

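Fingers are behind the pin: at (210,85) in the left half, with the pin at (240,95). Pushing now.

Request:
{"api": "servo_tool", "payload": {
  "plan": [
    {"delta_pos": [0.005,0.006,0],"delta_rot": [0,0,0],"fingers": 0},
    {"delta_pos": [0.009,0.011,0],"delta_rot": [0,0,0],"fingers": 0},
    {"delta_pos": [0.012,0.014,0],"delta_rot": [0,0,0],"fingers": 0},
    {"delta_pos": [0.015,0.0175,0],"delta_rot": [0,0,0],"fingers": 0},
    {"delta_pos": [0.0185,0.021,0],"delta_rot": [0,0,0],"fingers": 0},
    {"delta_pos": [0.0185,0.021,0],"delta_rot": [0,0,0],"fingers": 0}
  ]
}}

```text
time_s: 1.87
tcp_pos: [0.5871, 0.0077, 0.0459]
tool_rot: [0.002, 0.907, 0.421, 0.001]
wrist_force: [1.1, -4.8, 0.3]
grip_width: 0.0002
finger_force: 1.9
```

Request:
{"api": "servo_tool", "payload": {
  "plan": [
    {"delta_pos": [0.001,0.0035,0],"delta_rot": [0,0,0],"fingers": 0},
    {"delta_pos": [0.002,0.007,0],"delta_rot": [0,0,0],"fingers": 0},
    {"delta_pos": [0.0025,0.0095,0],"delta_rot": [0,0,0],"fingers": 0},
    {"delta_pos": [0.003,0.012,0],"delta_rot": [0,0,0],"fingers": 0},
    {"delta_pos": [0.003,0.012,0],"delta_rot": [0,0,0],"fingers": 0}
  ]
}}

```text
time_s: 2.28
tcp_pos: [0.5884, 0.0212, 0.0453]
tool_rot: [0.001, 0.907, 0.422, 0.0]
wrist_force: [-0.8, -3.2, 0.6]
grip_width: 0.0006
finger_force: 1.5
```

```bash
python3 - <<'E'
from h import *
im=np.hstack([capture("scene")[165:235,190:310],capture("side")[150:220,210:310]])[:,:,::-1]
cv2.imwrite("pics/d.png",cv2.resize(im,None,fx=3.5,fy=3.5,interpolation=cv2.INTER_CUBIC))
E
```

```text
(no output)
```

View pics/d.png

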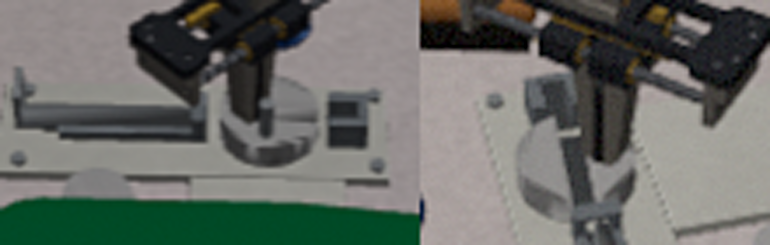

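The pin (267,115 left) has come round and the slot is nearly in line. Backing off, and moving above the spot behind the bar's plate so the view is clear.

Request:
{"api": "servo_tool", "payload": {
  "plan": [
    {"delta_pos": [-0.01,-0.012,0],"delta_rot": [0,0,0],"fingers": 0},
    {"delta_pos": [-0.01,-0.012,0.03],"delta_rot": [0,0,0],"fingers": 0},
    {"delta_pos": [-0.01,-0.012,0.06],"delta_rot": [0,0,0.1],"fingers": 0},
    {"delta_pos": [-0.006,-0.05,0.07],"delta_rot": [0,0,0.22],"fingers": 0},
    {"delta_pos": [-0.003,-0.09,0.07],"delta_rot": [0,0,0.34],"fingers": 0},
    {"delta_pos": [0,-0.13,0.07],"delta_rot": [0,0,0.46],"fingers": 0},
    {"delta_pos": [0.003,-0.17,0.07],"delta_rot": [0,0,0.58],"fingers": 0},
    {"delta_pos": [0.004,-0.212,0.07],"delta_rot": [0,0,0.7],"fingers": 0},
    {"delta_pos": [0.004,-0.212,0.07],"delta_rot": [0,0,0.785],"fingers": 0},
    {"delta_pos": [0.004,-0.212,0.07],"delta_rot": [0,0,0.785],"fingers": 0}
  ]
}}

```text
time_s: 3.22
tcp_pos: [0.5914, -0.1934, 0.1147]
tool_rot: [0.0, 0.678, 0.735, 0.0]
wrist_force: [0.1, 1.0, -0.6]
grip_width: 0.0006
finger_force: 0.0
```

```bash
python3 - <<'E'
from h import *
a,b=capture("scene")[:,:,::-1],capture("side")[:,:,::-1]
cv2.imwrite("pics/s1.png",a);cv2.imwrite("pics/s2.png",b)
im=np.hstack([a[170:225,180:305],b[160:215,225:295]])
cv2.imwrite("pics/e.png",cv2.resize(im,None,fx=4,fy=4,interpolation=cv2.INTER_CUBIC))
E
```

```text
(no output)
```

View pics/e.png

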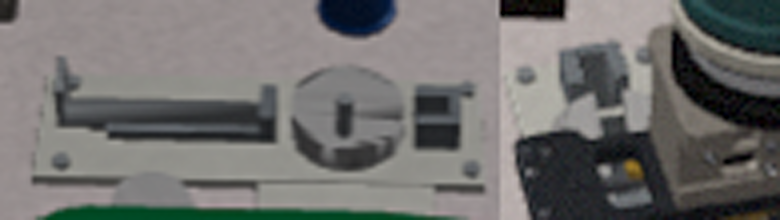

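The pin top is now at scene crop (344,97), and the slot runs towards the keeper opening at (432,112).

```bash
python3 - <<'E'
from m import *
th,R,t=fit(B,W);tob=lambda p:R.T@(np.array(p)[:2]-t)*1e3
g=lambda x,y:("scene",(x+.5)/4-.5+180,(y+.5)/4-.5+170)
for x,y in((344,97),(342,97),(346,97),(344,99)):
    q=tob(on(g(x,y),.066));print(q,np.degrees(np.arctan2(q[1],q[0])))
for x,y in((302,105),(400,105),(400,120)):print(tob(on(g(x,y),.032)))
for z,(x,y) in((.036,(262,85)),(.036,(415,85)),(.036,(460,85)),(.06,(62,57))): print("chk",tob(on(g(x,y),z)))
a=cv2.imread("pics/s1.png")[178:218,245:305]
cv2.imwrite("pics/f.png",cv2.resize(a,None,fx=13,fy=13,interpolation=cv2.INTER_CUBIC))
E
```

```text
[ -2.3859775  -23.64429857] -95.76228655730083
[ -3.71447168 -23.67095006] -98.91819049727161
[ -1.05742619 -23.61764369] -92.56357592346987
[ -2.39117809 -25.49633149] -95.3578232492993
[-30.33037765   1.23395718]
[36.95035125  2.57744635]
[ 36.62147012 -11.6378049 ]
chk [-58.14980526  16.00041838]
chk [47.50603049 18.13343662]
chk [78.68005327 18.77052257]
chk [-194.78974411   16.52178519]
```

View pics/f.png

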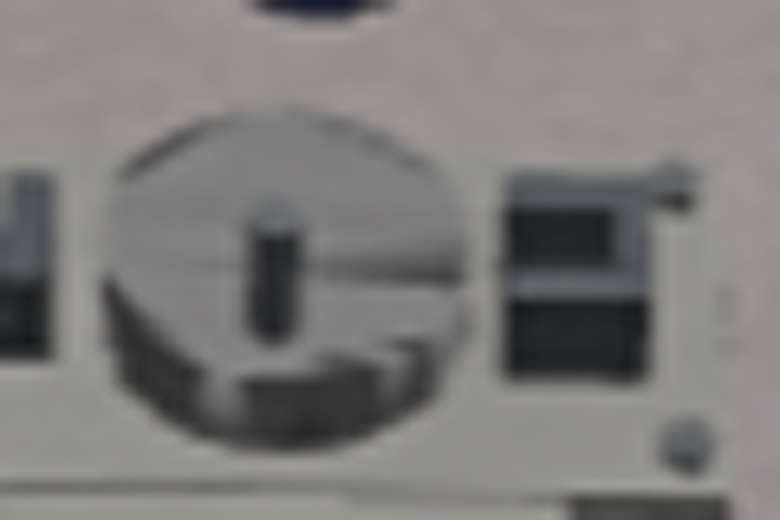

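Measured about 5° (0.09 rad) short of line, both from the pin and from its offset against the disc centre. I'll go back and push the pin about 2.5 mm further along base +x.

Request:
{"api": "servo_tool", "payload": {
  "plan": [
    {"delta_pos": [0.002,0.04,0],"delta_rot": [0,0,0.005],"fingers": 0},
    {"delta_pos": [0.004,0.08,0],"delta_rot": [0,0,0.01],"fingers": 0},
    {"delta_pos": [0.006,0.12,0],"delta_rot": [0,0,0.01],"fingers": 0},
    {"delta_pos": [0.008,0.16,0],"delta_rot": [0,0,0.01],"fingers": 0},
    {"delta_pos": [0.009,0.192,0],"delta_rot": [0,0,0.01],"fingers": 0},
    {"delta_pos": [0.009,0.192,-0.02],"delta_rot": [0,0,0.01],"fingers": 0},
    {"delta_pos": [0.009,0.192,-0.045],"delta_rot": [0,0,0.01],"fingers": 0},
    {"delta_pos": [0.009,0.192,-0.07],"delta_rot": [0,0,0.01],"fingers": 0},
    {"delta_pos": [0.009,0.192,-0.07],"delta_rot": [0,0,0.01],"fingers": 0}
  ]
}}

```text
time_s: 4.07
tcp_pos: [0.5967, 0.005, 0.0405]
tool_rot: [-0.003, 0.672, 0.741, -0.002]
wrist_force: [-1.2, -0.6, -0.1]
grip_width: 0.0003
finger_force: 0.0
```

Request:
{"api": "servo_tool", "payload": {
  "plan": [
    {"delta_pos": [-0.0005,0.008,0],"delta_rot": [0,0,0],"fingers": 0},
    {"delta_pos": [-0.001,0.015,0],"delta_rot": [0,0,0],"fingers": 0},
    {"delta_pos": [-0.001,0.0185,0],"delta_rot": [0,0,0],"fingers": 0},
    {"delta_pos": [-0.0015,0.022,0],"delta_rot": [0,0,0],"fingers": 0},
    {"delta_pos": [-0.0015,0.022,0],"delta_rot": [0,0,0],"fingers": 0}
  ]
}}

```text
time_s: 4.48
tcp_pos: [0.6006, 0.0239, 0.0461]
tool_rot: [0.001, 0.673, 0.74, 0.001]
wrist_force: [1.5, -0.8, -0.3]
grip_width: 0.0005
finger_force: 0.6
```

I pushed about 3 mm more than planned because the commanded y was 3 mm ahead of the measured value. Backing off to measure.

Request:
{"api": "servo_tool", "payload": {
  "plan": [
    {"delta_pos": [0.001,-0.015,0],"delta_rot": [0,0,0],"fingers": 0},
    {"delta_pos": [0.001,-0.015,0.03],"delta_rot": [0,0,0],"fingers": 0},
    {"delta_pos": [0.001,-0.03,0.06],"delta_rot": [0,0,0],"fingers": 0},
    {"delta_pos": [0.0,-0.07,0.07],"delta_rot": [0,0,0],"fingers": 0},
    {"delta_pos": [0.0,-0.11,0.07],"delta_rot": [0,0,0],"fingers": 0},
    {"delta_pos": [0.0,-0.15,0.07],"delta_rot": [0,0,0],"fingers": 0},
    {"delta_pos": [-0.004,-0.19,0.07],"delta_rot": [0,0,0],"fingers": 0},
    {"delta_pos": [-0.007,-0.214,0.07],"delta_rot": [0,0,0],"fingers": 0},
    {"delta_pos": [-0.007,-0.214,0.07],"delta_rot": [0,0,0],"fingers": 0}
  ]
}}

```text
time_s: 5.23
tcp_pos: [0.5906, -0.1981, 0.1156]
tool_rot: [0.001, 0.676, 0.737, -0.001]
wrist_force: [-0.7, -1.9, 0.1]
grip_width: 0.0006
finger_force: 0.0
```

```bash
python3 - <<'E'
from h import *
a=capture("scene")[:,:,::-1];cv2.imwrite("pics/s3.png",a)
cv2.imwrite("pics/g.png",cv2.resize(a[178:218,245:305],None,fx=13,fy=13,interpolation=cv2.INTER_CUBIC))
E
```

```text
(no output)
```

View pics/g.png

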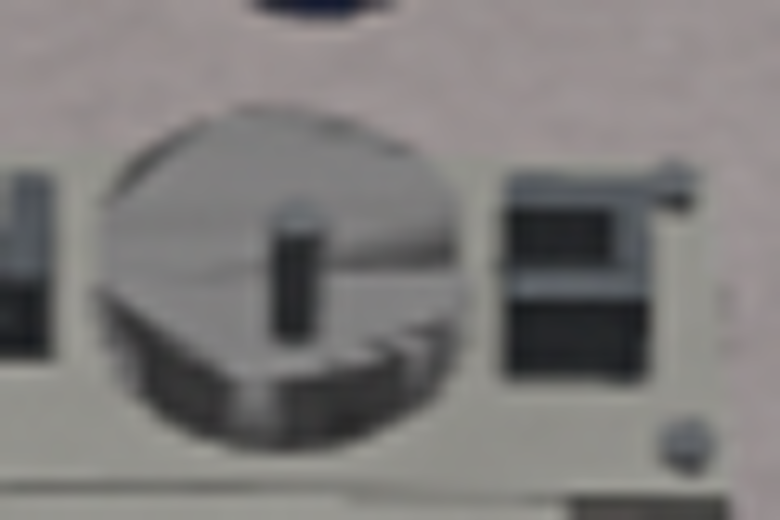

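The pin moved to crop (297,212), and the slot's near edge now tilts as much the other way (about 5° past line). The in-line pin position is crop x ≈ 286. That is inside the 0.1 rad capture range but marginal, so I'll nudge it back about 2 mm from the other side.

Request:
{"api": "servo_tool", "payload": {
  "plan": [
    {"delta_pos": [0.0,0.04,0],"delta_rot": [0,0,0],"fingers": 0},
    {"delta_pos": [0.0005,0.08,0],"delta_rot": [0,0,0],"fingers": 0},
    {"delta_pos": [0.001,0.12,0],"delta_rot": [0,0,0],"fingers": 0},
    {"delta_pos": [0.0015,0.16,0],"delta_rot": [0,0,0],"fingers": 0},
    {"delta_pos": [0.002,0.2,0],"delta_rot": [0,0,0],"fingers": 0},
    {"delta_pos": [0.0025,0.24,0],"delta_rot": [0,0,0],"fingers": 0},
    {"delta_pos": [0.0025,0.2625,0],"delta_rot": [0,0,0],"fingers": 0},
    {"delta_pos": [0.0025,0.2625,0],"delta_rot": [0,0,0],"fingers": 0}
  ]
}}

```text
time_s: 5.95
tcp_pos: [0.5933, 0.0829, 0.1154]
tool_rot: [-0.002, 0.668, 0.744, 0.002]
wrist_force: [0.4, 0.3, 0.3]
grip_width: 0.0005
finger_force: 0.0
```

Request:
{"api": "servo_tool", "payload": {
  "plan": [
    {"delta_pos": [0,0,-0.03],"delta_rot": [0,0,0],"fingers": 0},
    {"delta_pos": [0,0,-0.06],"delta_rot": [0,0,0],"fingers": 0},
    {"delta_pos": [0,0,-0.069],"delta_rot": [0,0,0],"fingers": 0},
    {"delta_pos": [0,0,-0.069],"delta_rot": [0,0,0],"fingers": 0},
    {"delta_pos": [0.001,-0.01,-0.069],"delta_rot": [0,0,0],"fingers": 0},
    {"delta_pos": [0.0015,-0.016,-0.069],"delta_rot": [0,0,0],"fingers": 0},
    {"delta_pos": [0.002,-0.0185,-0.069],"delta_rot": [0,0,0],"fingers": 0},
    {"delta_pos": [0.002,-0.021,-0.069],"delta_rot": [0,0,0],"fingers": 0},
    {"delta_pos": [0.002,-0.021,-0.069],"delta_rot": [0,0,0],"fingers": 0}
  ]
}}

```text
time_s: 6.7
tcp_pos: [0.5983, 0.0512, 0.0472]
tool_rot: [0.001, 0.673, 0.74, 0.002]
wrist_force: [2.0, 2.7, 0.8]
grip_width: 0.0006
finger_force: 1.1
```

```bash
python3 - <<'E'
from m import *
th,R,t=fit(B,W)
print((R.T@(np.array(state()["tcp_pos"])[:2]-t))*1e3, state()["wrist_force"])
E
```

```text
[ 15.03227236 -27.46212039] [1.97486334 2.6967916  0.81790825]
```

Contact was made (about 2.7 N) at 15.0 mm. Backing off to the spot behind the bar, then comparing the pin's dark column across the three pictures numerically.

Request:
{"api": "servo_tool", "payload": {
  "plan": [
    {"delta_pos": [0,0.015,0],"delta_rot": [0,0,0],"fingers": 0},
    {"delta_pos": [0,0.02,0.035],"delta_rot": [0,0,0],"fingers": 0},
    {"delta_pos": [0,0.02,0.07],"delta_rot": [0,0,0],"fingers": 0},
    {"delta_pos": [0,0,0.075],"delta_rot": [0,0,0],"fingers": 0},
    {"delta_pos": [0,-0.04,0.075],"delta_rot": [0,0,0],"fingers": 0},
    {"delta_pos": [0,-0.08,0.075],"delta_rot": [0,0,0],"fingers": 0},
    {"delta_pos": [0,-0.12,0.075],"delta_rot": [0,0,0],"fingers": 0},
    {"delta_pos": [0,-0.16,0.075],"delta_rot": [0,0,0],"fingers": 0},
    {"delta_pos": [-0.002,-0.2,0.075],"delta_rot": [0,0,0],"fingers": 0},
    {"delta_pos": [-0.004,-0.2415,0.075],"delta_rot": [0,0,0],"fingers": 0}
  ]
}}

```text
time_s: 7.53
tcp_pos: [0.5919, -0.1913, 0.1207]
tool_rot: [-0.0, 0.672, 0.74, -0.0]
wrist_force: [-0.5, 0.3, -0.2]
grip_width: 0.0004
finger_force: 0.0
```

Request:
{"api": "servo_tool", "payload": {
  "plan": [
    {"delta_pos": [0,0,0],"delta_rot": [0,0,0],"fingers": 0},
    {"delta_pos": [0,0,0],"delta_rot": [0,0,0],"fingers": 0}
  ]
}}

```text
time_s: 7.7
tcp_pos: [0.5913, -0.1937, 0.1204]
tool_rot: [-0.0, 0.675, 0.738, -0.001]
wrist_force: [0.4, 1.4, -0.4]
grip_width: 0.0007
finger_force: 0.0
```

```bash
python3 - <<'E'
from m import *
th,R,t=fit(B,W)
cv2.imwrite("pics/s4.png",capture("scene")[:,:,::-1])
for f in("s1","s3","s4"):
    g=cv2.imread(f"pics/{f}.png",0).astype(float)[197:203,260:274]
    w=np.clip(np.median(g)-15-g,0,None).sum(0);print(f,(w*np.arange(260,274)).sum()/w.sum())
print((R.T@(np.array(state()["tcp_pos"])[:2]-t))*1e3, state()["tcp_pos"])
E
```

```text
s1 265.5882635882636
s3 267.4822641509434
s4 265.49951219512195
[-2.25363534e+02  2.06504161e-01] [ 0.59191279 -0.19065377  0.12040867]
```

The pin is back at −2.4 mm. The two contacts together give a finger gap of 16 mm and a 1.3 mm offset between camera and robot. Going again from the −x side, I'll stop 2.5 mm earlier than before.

Request:
{"api": "servo_tool", "payload": {
  "plan": [
    {"delta_pos": [0.002,0.04,0],"delta_rot": [0,0,0],"fingers": 0},
    {"delta_pos": [0.004,0.08,0],"delta_rot": [0,0,0],"fingers": 0},
    {"delta_pos": [0.006,0.12,0],"delta_rot": [0,0,0],"fingers": 0},
    {"delta_pos": [0.007,0.16,0],"delta_rot": [0,0,0],"fingers": 0},
    {"delta_pos": [0.007,0.188,0],"delta_rot": [0,0,0],"fingers": 0},
    {"delta_pos": [0.007,0.188,-0.02],"delta_rot": [0,0,0],"fingers": 0},
    {"delta_pos": [0.007,0.188,-0.045],"delta_rot": [0,0,0],"fingers": 0},
    {"delta_pos": [0.007,0.188,-0.075],"delta_rot": [0,0,0],"fingers": 0},
    {"delta_pos": [0.007,0.188,-0.075],"delta_rot": [0,0,0],"fingers": 0}
  ]
}}

```text
time_s: 8.5
tcp_pos: [0.5948, 0.0007, 0.0407]
tool_rot: [-0.004, 0.671, 0.741, -0.003]
wrist_force: [-0.8, 0.1, -0.6]
grip_width: 0.0003
finger_force: 0.0
```

Request:
{"api": "servo_tool", "payload": {
  "plan": [
    {"delta_pos": [0,0.009,0],"delta_rot": [0,0,0],"fingers": 0},
    {"delta_pos": [0,0.017,0],"delta_rot": [0,0,0],"fingers": 0},
    {"delta_pos": [0,0.02,0],"delta_rot": [0,0,0],"fingers": 0},
    {"delta_pos": [0,0.022,0],"delta_rot": [0,0,0],"fingers": 0},
    {"delta_pos": [0,0.0235,0],"delta_rot": [0,0,0],"fingers": 0},
    {"delta_pos": [0,0.0235,0],"delta_rot": [0,0,0],"fingers": 0}
  ]
}}

```text
time_s: 9.0
tcp_pos: [0.6006, 0.0207, 0.047]
tool_rot: [0.001, 0.673, 0.74, 0.001]
wrist_force: [-0.1, -2.3, 1.5]
grip_width: 0.0003
finger_force: 1.0
```

Request:
{"api": "servo_tool", "payload": {
  "plan": [
    {"delta_pos": [0.001,-0.015,0],"delta_rot": [0,0,0],"fingers": 0},
    {"delta_pos": [0.001,-0.015,0.03],"delta_rot": [0,0,0],"fingers": 0},
    {"delta_pos": [0.001,-0.03,0.06],"delta_rot": [0,0,0],"fingers": 0},
    {"delta_pos": [0.0,-0.07,0.07],"delta_rot": [0,0,0],"fingers": 0},
    {"delta_pos": [0.0,-0.11,0.07],"delta_rot": [0,0,0],"fingers": 0},
    {"delta_pos": [0.0,-0.15,0.07],"delta_rot": [0,0,0],"fingers": 0},
    {"delta_pos": [-0.004,-0.19,0.07],"delta_rot": [0,0,0],"fingers": 0},
    {"delta_pos": [-0.007,-0.213,0.07],"delta_rot": [0,0,0],"fingers": 0},
    {"delta_pos": [-0.007,-0.213,0.07],"delta_rot": [0,0,0],"fingers": 0},
    {"delta_pos": [-0.007,-0.213,0.07],"delta_rot": [0,0,0],"fingers": 0}
  ]
}}

```text
time_s: 9.83
tcp_pos: [0.5921, -0.1934, 0.1158]
tool_rot: [0.0, 0.674, 0.739, 0.0]
wrist_force: [-0.0, 0.1, -0.6]
grip_width: 0.0003
finger_force: 0.0
```

```bash
python3 - <<'E'
from m import *
th,R,t=fit(B,W)
cv2.imwrite("pics/s5.png",capture("scene")[:,:,::-1])
for f in("s1","s3","s4","s5"):
    g=cv2.imread(f"pics/{f}.png",0).astype(float)[197:203,260:274]
    w=np.clip(np.median(g)-15-g,0,None).sum(0);print(f,(w*np.arange(260,274)).sum()/w.sum())
print((R.T@(np.array(state()["tcp_pos"])[:2]-t))*1e3, state()["tcp_pos"])
E
```

```text
s1 265.5882635882636
s3 267.4822641509434
s4 265.49951219512195
s5 266.088679245283
[-225.95029707   -0.42714871] [ 0.59259568 -0.19118241  0.11574313]
```

The disc is now within about 0.05 rad of line, which is good enough. Going down behind the plate and pushing.

Request:
{"api": "servo_tool", "payload": {
  "plan": [
    {"delta_pos": [0,0,-0.03],"delta_rot": [0,0,0],"fingers": 0},
    {"delta_pos": [0,0,-0.06],"delta_rot": [0,0,0],"fingers": 0},
    {"delta_pos": [0,0,-0.073],"delta_rot": [0,0,0],"fingers": 0},
    {"delta_pos": [0,0,-0.073],"delta_rot": [0,0,0],"fingers": 0},
    {"delta_pos": [-0.001,0.012,-0.073],"delta_rot": [0,0,0],"fingers": 0},
    {"delta_pos": [-0.0017,0.019,-0.073],"delta_rot": [0,0,0],"fingers": 0},
    {"delta_pos": [-0.0021,0.024,-0.073],"delta_rot": [0,0,0],"fingers": 0},
    {"delta_pos": [-0.0026,0.03,-0.073],"delta_rot": [0,0,0],"fingers": 0}
  ]
}}

```text
time_s: 10.55
tcp_pos: [0.591, -0.1612, 0.0442]
tool_rot: [0.001, 0.672, 0.74, 0.001]
wrist_force: [-0.3, -2.4, 1.4]
grip_width: 0.0005
finger_force: 1.2
```

Request:
{"api": "servo_tool", "payload": {
  "plan": [
    {"delta_pos": [-0.0004,0.005,0],"delta_rot": [0,0,0],"fingers": 0},
    {"delta_pos": [-0.0009,0.01,0],"delta_rot": [0,0,0],"fingers": 0},
    {"delta_pos": [-0.0013,0.015,0],"delta_rot": [0,0,0],"fingers": 0},
    {"delta_pos": [-0.0018,0.02,0],"delta_rot": [0,0,0],"fingers": 0},
    {"delta_pos": [-0.0022,0.025,0],"delta_rot": [0,0,0],"fingers": 0},
    {"delta_pos": [-0.0026,0.03,0],"delta_rot": [0,0,0],"fingers": 0},
    {"delta_pos": [-0.0031,0.035,0],"delta_rot": [0,0,0],"fingers": 0},
    {"delta_pos": [-0.0035,0.04,0],"delta_rot": [0,0,0],"fingers": 0}
  ]
}}

```text
time_s: 11.22
tcp_pos: [0.5863, -0.1215, 0.0425]
tool_rot: [-0.0, 0.673, 0.74, -0.0]
wrist_force: [-0.2, -3.7, 2.5]
grip_width: 0.0003
finger_force: 1.4
```

The bar slides at about 4 N and its nose is already in the slot. Continuing.

Request:
{"api": "servo_tool", "payload": {
  "plan": [
    {"delta_pos": [-0.0006,0.007,0],"delta_rot": [0,0,0],"fingers": 0},
    {"delta_pos": [-0.0012,0.014,0],"delta_rot": [0,0,0],"fingers": 0},
    {"delta_pos": [-0.0018,0.021,0],"delta_rot": [0,0,0],"fingers": 0},
    {"delta_pos": [-0.0025,0.028,0],"delta_rot": [0,0,0],"fingers": 0},
    {"delta_pos": [-0.0031,0.035,0],"delta_rot": [0,0,0],"fingers": 0},
    {"delta_pos": [-0.0037,0.042,0],"delta_rot": [0,0,0],"fingers": 0},
    {"delta_pos": [-0.0043,0.049,0],"delta_rot": [0,0,0],"fingers": 0},
    {"delta_pos": [-0.005,0.056,0],"delta_rot": [0,0,0],"fingers": 0},
    {"delta_pos": [-0.0056,0.063,0],"delta_rot": [0,0,0],"fingers": 0}
  ]
}}

```text
time_s: 11.97
tcp_pos: [0.5821, -0.0654, 0.0434]
tool_rot: [0.004, 0.674, 0.739, -0.002]
wrist_force: [1.3, -4.5, 1.2]
grip_width: 0.0003
finger_force: 0.0
```

Request:
{"api": "servo_tool", "payload": {
  "plan": [
    {"delta_pos": [-0.0003,0.004,0],"delta_rot": [0,0,0],"fingers": 0},
    {"delta_pos": [-0.0006,0.007,0],"delta_rot": [0,0,0],"fingers": 0},
    {"delta_pos": [-0.0008,0.009,0],"delta_rot": [0,0,0],"fingers": 0},
    {"delta_pos": [-0.001,0.011,0],"delta_rot": [0,0,0],"fingers": 0},
    {"delta_pos": [-0.001,0.012,0],"delta_rot": [0,0,0],"fingers": 0}
  ]
}}

```text
time_s: 12.38
tcp_pos: [0.5794, -0.046, 0.0423]
tool_rot: [-0.0, 0.672, 0.74, -0.0]
wrist_force: [0.7, -1.8, -0.1]
grip_width: 0.0006
finger_force: 0.5
```

Request:
{"api": "servo_tool", "payload": {
  "plan": [
    {"delta_pos": [-0.0001,0.001,0],"delta_rot": [0,0,0],"fingers": 0},
    {"delta_pos": [-0.0002,0.002,0],"delta_rot": [0,0,0],"fingers": 0},
    {"delta_pos": [-0.0003,0.003,0],"delta_rot": [0,0,0],"fingers": 0},
    {"delta_pos": [-0.0003,0.003,0],"delta_rot": [0,0,0],"fingers": 0}
  ]
}}

```text
time_s: 12.72
tcp_pos: [0.5794, -0.0442, 0.0425]
tool_rot: [0.0, 0.673, 0.74, -0.0]
wrist_force: [0.7, -2.0, -0.8]
grip_width: 0.0006
finger_force: 0.9
```

Request:
{"api": "servo_tool", "payload": {
  "plan": [
    {"delta_pos": [-0.0001,0.001,0],"delta_rot": [0,0,0],"fingers": 0},
    {"delta_pos": [-0.0002,0.002,0],"delta_rot": [0,0,0],"fingers": 0},
    {"delta_pos": [-0.0003,0.003,0],"delta_rot": [0,0,0],"fingers": 0},
    {"delta_pos": [-0.0003,0.003,0],"delta_rot": [0,0,0],"fingers": 0}
  ]
}}

```text
time_s: 13.05
tcp_pos: [0.5798, -0.044, 0.043]
tool_rot: [0.002, 0.673, 0.739, -0.001]
wrist_force: [0.2, -7.3, -0.3]
grip_width: 0.0004
finger_force: 3.8
```

Request:
{"api": "servo_tool", "payload": {
  "plan": [
    {"delta_pos": [-0.0001,0.002,0],"delta_rot": [0,0,0],"fingers": 0},
    {"delta_pos": [-0.0003,0.004,0],"delta_rot": [0,0,0],"fingers": 0},
    {"delta_pos": [-0.0003,0.004,0],"delta_rot": [0,0,0],"fingers": 0},
    {"delta_pos": [-0.0003,0.004,0],"delta_rot": [0,0,0],"fingers": 0}
  ]
}}

```text
time_s: 13.38
tcp_pos: [0.5801, -0.0438, 0.0434]
tool_rot: [0.003, 0.674, 0.738, -0.002]
wrist_force: [1.0, -13.7, 1.1]
grip_width: 0.0002
finger_force: 7.2
```

The force climbs to 13.7 N with no further travel, so the bar is against a hard stop at the predicted home position. Backing off, clearing the arm and checking.

Request:
{"api": "servo_tool", "payload": {
  "plan": [
    {"delta_pos": [0.0006,-0.008,0],"delta_rot": [0,0,0],"fingers": 0},
    {"delta_pos": [0.002,-0.025,0],"delta_rot": [0,0,0],"fingers": 0},
    {"delta_pos": [0.003,-0.035,0.02],"delta_rot": [0,0,0],"fingers": 0},
    {"delta_pos": [0.003,-0.05,0.06],"delta_rot": [0,0,0],"fingers": 0},
    {"delta_pos": [0.003,-0.09,0.09],"delta_rot": [0,0,0],"fingers": 0},
    {"delta_pos": [0.003,-0.13,0.12],"delta_rot": [0,0,0],"fingers": 0},
    {"delta_pos": [0.003,-0.17,0.14],"delta_rot": [0,0,0],"fingers": 0},
    {"delta_pos": [0.003,-0.19,0.14],"delta_rot": [0,0,0],"fingers": 0},
    {"delta_pos": [0.003,-0.19,0.14],"delta_rot": [0,0,0],"fingers": 0}
  ]
}}

```text
time_s: 14.13
tcp_pos: [0.582, -0.2367, 0.1861]
tool_rot: [0.004, 0.677, 0.736, -0.0]
wrist_force: [0.2, -1.1, 0.2]
grip_width: -0.0001
finger_force: 0.0
```

```bash
python3 - <<'E'
from h import *
a=capture("scene")[:,:,::-1];cv2.imwrite("pics/s6.png",a)
cv2.imwrite("pics/z.png",cv2.resize(a[150:225,180:345],None,fx=4.8,fy=4.8,interpolation=cv2.INTER_CUBIC))
E
```

```text
(no output)
```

View pics/z.png

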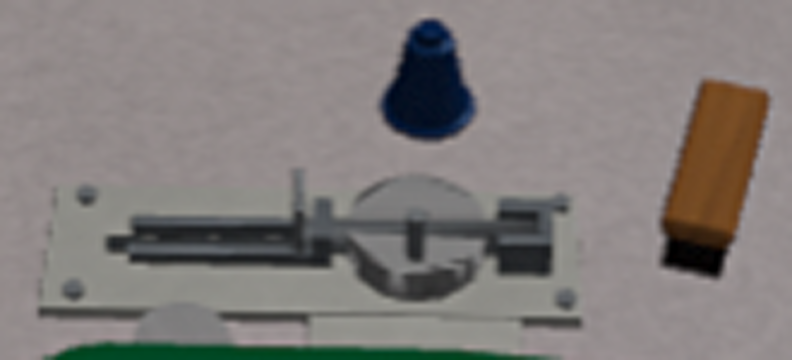

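The bar runs through the disc slot (415,230) into the keeper up to its end wall (535,230), with its plate at (298,200) just short of the strap. The cone, tin and brush haven't moved. Handing in.

```bash
python3 -c "
from bench import *
print(job_done())"
```

```text
the job is handed in; nothing more can be done
None
```

The shaft is locked: I turned the disc until its slot was in line (near 3.14 rad), then pushed the bar through until it stopped hard at the keeper's end wall (13.7 N, no further travel); the cone, tin and brush were not touched, and I handed in at about 14 s.

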